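# Open the locked parts case: safety tab, latch lever, lid

## Task

Open the blue parts case: push the yellow safety tab along its slot, towards the lever, until you feel it come up firmly against its stop, then swing the red-handled latch lever up and over towards the front, and lift the lid by its black knob until it stands well open. Go gently: never force the tab hard against its stop or pull at a latch or lid that is still locked, and leave the other things on the bench alone.

Things in the scene. Friction and masses are not known exactly. Their poses are not given: they have to be found in the camera images.
- case: Blue case fixed on the bench, 120 x 220 x 78 mm (x, y, z) shut, with a grey catch housing 50 x 190 x 77 mm on its front (-x) side. Origin: underneath, at the centre of the 120 x 220 mm box; x points from front to back (away from the robot), y to the left, z up. Place and yaw vary; all directions in these descriptions are the case's own.
- tab_face (a point): Centre of the push face of the yellow safety tab, 20 (x) x 14 (y) x 32 mm (z), 2 to 34 mm above the housing's top. The face looks to +y, free there for 45 mm; pushing it moves the tab in -y. The tab slides stiffly (5 N) and stays where left. A steady push of 9 to 14 N against the stop is home; over about 18 N (12 N on the stop itself) damages it.
- tab (a joint): Travel of the safety tab in -y, m, 0 as found. After a hidden free run, different from case to case (2 to 32 mm), it meets a hidden pawl, which adds 1 to 1.6 N over a stroke of 7.5 mm, and then a firm rubber stop (8 N/mm). The lever is free only once the pawl has moved 7 mm or more, so push until the stop is felt.
- lever_grip (a point): Centre of the red T grip of the latch lever: a bar 13 mm in diameter, 22 mm long along y, on a stem; as found it is 34 mm above the lid's top, 55 mm behind (+x of) and 24 mm above the lever's hinge axis. Can be gripped from above across its two ends (22 mm), so that it turns between the fingers.
- lever_hinge (a point): Point on the lever's hinge axis (along y) at the middle of the lever, on the catch housing, 88 mm above the bench.
- lever (a joint): Angle of the latch lever, rad: 0 lying with its nose over the lid's front edge, growing as the grip swings up and to the front (-x); range 0 to 1.6. Slight friction; stays where left. If the tab is not home the lever gives only about 0.1 rad and is blocked; forcing it then with over about 21 N at the grip (50 N at the pawl) is damage.
- lid_knob (a point): Centre of the black T knob near the front right corner of the lid: a bar 13 mm in diameter, 22 mm long along y, on a stem, 32 mm above the lid's top; as found 95 mm in front of (-x) and 36 mm above the lid's hinge axis. Can be gripped from above across its two ends (22 mm), so that it turns between the fingers.
- lid_hinge (a point): Point on the lid's hinge axis (along y, at the back edge of the lid, 74 mm above the bench), in line with the knob.
- lid (a joint): Opening angle of the lid, rad: 0 shut, growing as the front edge rises; range 0 to 1.3. Stiff hinge: it stays where it is left (about 5 N at the knob moves it). While the lever lies over it the lid gives only up to about 0.06 rad.
- oil_bottle: Bystander: green oil bottle, 45 mm in diameter, 150 mm high, upright; origin underneath.
- paste_jar: Bystander: white jar with blue cap, 56 mm in diameter, 70 mm high; origin underneath.
- pliers: Bystander: red-handled pliers lying flat, 173 x 57 x 12 mm; origin underneath.
- calculator: Bystander: calculator lying flat, 128 x 78 x 15 mm; origin underneath.
- flange: Bystander: steel hubbed disc, 66 mm in diameter, 20 mm high; origin underneath.

How it is judged:
By the outcome, as a careful person would: the job done as asked, in the order asked, and still so for the second after the job is handed in, with the robot touching nothing.
It also fails if it takes over 69 s, if anything falls off the work surface, if the arm or the gripper's body presses on something with over 40 N, if the wrist force passes 120 N, or if a joint passes its speed limit or range.

## Robot

A 7-joint arm with a two-finger parallel gripper is mounted at the origin on a cart in front of the work surface, level with it; the furniture and walls round the work are solid. World frame = base frame: x ahead of the robot, y to its left, z up, the work surface at z = 0. Lengths are in m, angles in rad, forces in N, time in s.
With the tool pointing down it reaches from about 0.35 to 0.9 m from the base axis. Payload 8.1 kg.
Tool frame: the origin (TCP) lies at the very end of the fingers, on their centre line; the grasp point (between the pads) lies 19 mm behind it (env.hold_point_z is the distance from the TCP to the grasp point, in m); z points along the fingers, y is the line along which they close (so a half turn about z gives the same grasp; the last joint's range is limited). The gripper opens to 92 mm and grips with 3 to 60 N. Pads are 19 mm wide; open, the fingers measure 130 mm over their backs; the gripper's body (75 mm by 190 mm) begins 47 mm behind the grasp point.
Start: joints at [1.172, 0.434, 0.025, 1.573, -0.012, 1.134, -0.075], TCP at [0.182, -0.598, 0.227] pointing down, gripper open.
Joint ranges: [-2.62, 2.62], [-0.44, 2.09], [-1.27, 1.32], [0.08, 2.57], [-1.32, 4.46], [0.12, 2], [-2.74, 2.74]. Speed limits (rad/s): [2.22, 2.22, 3.01, 3.01, 3.14, 3.14, 3.14].

## Interface

Orientations are given as a unit quaternion [x, y, z, w].
In Python, from rig import env gives the robot as it stands.
- The arm moves only by the tool carry_out, never from a script. Its argument "deltas" is a list of rows, each a list of 3 entries, a list of its own where there are three numbers: the shift along the tool's x, y, z each as a share of 0.5 m, from -1 to 1, then the turn, a rotation vector about the tool's x, y, z each as a share of pi rad, from -1 to 1, then the opening in per cent of the stroke, from 0 (shut) to 100 (fully open). In form: [[[tx, ty, tz], [rx, ry, rz], fingers], ...]. A call has exactly 5 rows; each row shifts and turns the commanded pose from where the row before left it, along the tool's axes as they then stand; what a row does not reach is not made up. A row lasts 1/12 s, in which the tool goes at most 41.7 mm and 7.16 degrees, less where a joint would pass 70% of its speed; a pose out of reach is approached as far as the arm can. A call with a number of a shift or a turn outside -1 to 1 is refused whole. A call with a gripper value outside its range is refused whole. The fingers move at their own pace and stop on an object; "newtons" is the grip in N (left out, the last holds). Time passes only in rows, so rows that do not move let the fingers close, or fill a call up. It gives the time, the measured TCP pose, the force, the opening and the grip force at its end, in the units of the state.
- env.get_obs(): the state, without advancing time (a new reading comes with each control period).
- env.capture(name): name is "scene" or "side" or "wrist"; returns (picture, depth): 480x640x3 uint8, red, green, blue; 480x640 float32, m along the optical axis (not along the pixel's ray), 0 where there is no reading.
- env.get_calibration(name): a dict with "fx", "fy", "cx", "cy" (pixels), "dist_coeffs" ([k1, k2, p1, p2, k3] as OpenCV has them; the pictures are not rectified), "R" (3x3) and "t" (3): a world point X has camera coordinates R X + t. Camera axes: x right, y down, z forward; pixel columns grow to the right and rows downward; lengths in m; the calibration is good to about 2 mm. A picture is of the moment at which its call begins: read the wrist's pose just before it. get_calibration takes no time and is no camera call; for the wrist camera it gives the pose at the moment of the call.
- env.sign_off(): hands the job in; it is judged then, once.
The state is a dict: "t": time; "q": joint angles; "qd": joint speeds; "joint_efforts": joint torques, N m; "position": TCP position; "ee_rot": TCP orientation; "force": force on the tool from outside, world axes, zero at the start; "wrist_torque": the same for the moment, N m; "gripper_width": opening from 0.0 (shut) to 1.0 (fully open); "grip_force": force on a finger pad.
Only numpy, scipy, OpenCV 4.12 (cv2) and the standard library are available. Lean on these libraries where they do the work, as an engineer would, in place of code of your own. Each camera call takes 0.05 s, during which the arm holds its last target. There are 200 camera calls.

## Working session

There is one attempt and no reset: what is moved stays moved. The work goes in short steps, Python scripts to look and compute and a tool call to move; the robot and the scene stay as the last step left them, time stands still between calls to the robot, and variables do not carry over. Pictures are saved under pics/ and viewed, at most 10 in all, crops included, and the job is handed in when it is done.

Besides the shell and the picture viewer there is one more tool, called by a JSON object that holds its "name" and its "arguments". carry_out: Moves the arm, as the interface text tells. Shift numbers are shares of 0.5 m and turn numbers shares of pi rad, none past 1 either way. Its arguments: {"type":"object","properties":{"deltas":{"type":"array","items":{"type":"array"}},"newtons":{"type":"number"}},"required":["deltas"]}

```bash
mkdir -p pics; python3 - <<'E'
from rig import env
import cv2,numpy as np
o=env.get_obs();print(o)
for n in("scene","side"):
    p,d=env.capture(n);cv2.imwrite(f"pics/{n}0.png",p[:,:,::-1]);np.save(f"pics/{n}0.npy",d)
    c=env.get_calibration(n);print(n,c)
E
```

```text
{'t': 0.0, 'q': array([ 1.17240931,  0.43523097,  0.0249649 ,  1.57409743, -0.01163538,
        1.13399998, -0.07512352]), 'qd': array([ 0.00292034,  0.00078417,  0.00179074, -0.00192734, -0.0012574 ,
        0.0003497 , -0.00045717]), 'joint_efforts': array([ 1.52522152e-03, -6.67848802e+01,  9.85013992e-01, -3.14457893e+01,
       -6.07696990e-02,  4.30173066e-02,  2.08564888e-04]), 'position': array([ 0.18199348, -0.59737719,  0.22593978]), 'ee_rot': array([ 9.89090801e-01,  1.47304971e-01, -1.70854151e-04, -7.76758218e-04]), 'force': array([0.23430372, 0.03574692, 0.75137653]), 'wrist_torque': array([-0.02034757, -0.06540214, -0.04339656]), 'grip_force': 0.0, 'gripper_width': 1.000204984958129}
scene {'fx': 447.6063719774186, 'fy': 447.6063719774186, 'cx': 320.725314118194, 'cy': 242.57478085371275, 'dist_coeffs': array([-0.03783239,  0.        ,  0.        ,  0.        ,  0.        ]), 'R': array([[-0.50346043, -0.86384653, -0.01722716],
       [-0.58357135,  0.35468072, -0.73051083],
       [ 0.63715939, -0.35773002, -0.68268379]]), 't': array([0.35511725, 0.36192053, 0.91501905])}
side {'fx': 454.3936839708002, 'fy': 454.3936839708002, 'cx': 325.9904982006384, 'cy': 237.01694820773952, 'dist_coeffs': array([-0.09482593,  0.        ,  0.        ,  0.        ,  0.        ]), 'R': array([[-0.9989313 , -0.04451373,  0.01244127],
       [-0.03206946,  0.47368533, -0.88011008],
       [ 0.03328374, -0.8795685 , -0.47460663]]), 't': array([0.5255137 , 0.06712757, 1.02722209])}
```

View pics/scene0.png

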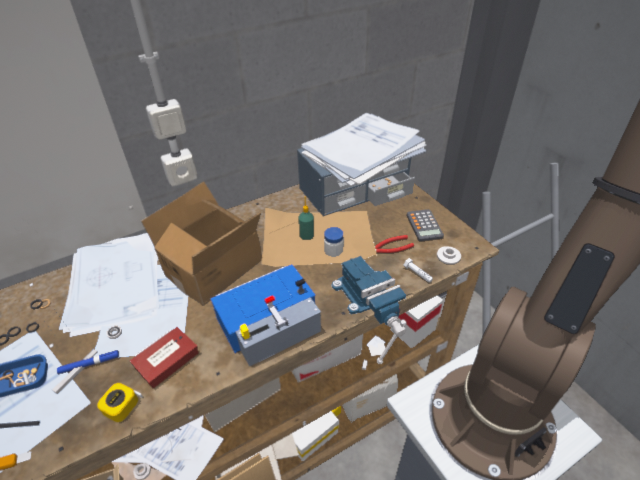

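View pics/side0.png

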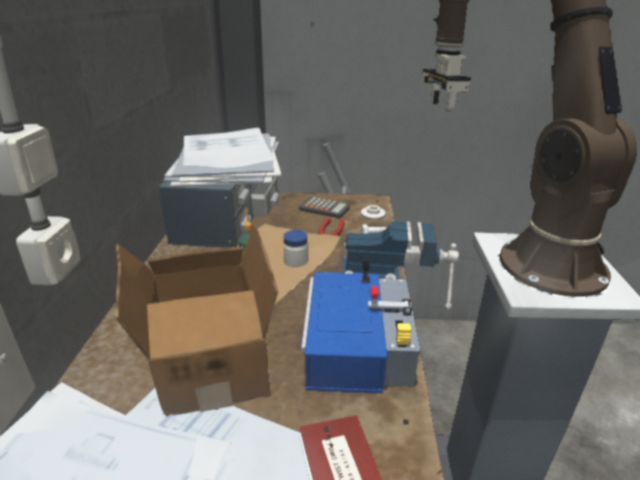

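The scene view shows the case at about (265,310), with the yellow tab at (244,331), the red grip at (270,300) and the knob at (301,286). A vise stands to its right. In the side view the tab is at (403,333), the grip at (375,292) and the knob at (366,270).

```bash
cat > h.py <<'E'
from rig import env
import cv2,numpy as np
from scipy.spatial.transform import Rotation as Ro
def KD(c): return np.array([[c["fx"],0,c["cx"]],[0,c["fy"],c["cy"]],[0,0,1.]]),np.array(c["dist_coeffs"])
def world(c,d,u,v):
    K,D=KD(c);x=cv2.undistortPoints(np.array([[[u,v]]],float),K,D)[0,0]
    z=d[int(round(v)),int(round(u))] if not np.isscalar(d) else d
    return c["R"].T@(np.array([x[0]*z,x[1]*z,z])-c["t"])
def ray(c,u,v):
    K,D=KD(c);x=cv2.undistortPoints(np.array([[[u,v]]],float),K,D)[0,0]
    r=c["R"].T@np.array([x[0],x[1],1]);return -c["R"].T@c["t"],r/np.linalg.norm(r)
def atz(c,u,v,z):
    o,r=ray(c,u,v);return o+r*(z-o[2])/r[2]
def tri(*rs):
    A=sum(np.eye(3)-np.outer(r,r) for o,r in rs);b=sum((np.eye(3)-np.outer(r,r))@o for o,r in rs);return np.linalg.solve(A,b)
def proj(c,X):
    K,D=KD(c);return cv2.projectPoints(np.atleast_2d(X).astype(float),cv2.Rodrigues(c["R"])[0],c["t"],K,D)[0][:,0]
E
python3 - <<'E'
from h import *
a=cv2.imread("pics/scene0.png")[255:365,200:330];b=cv2.imread("pics/side0.png")[255:400,295:430]
a=cv2.resize(a,None,fx=4,fy=4,interpolation=cv2.INTER_CUBIC);b=cv2.resize(b,None,fx=4,fy=4,interpolation=cv2.INTER_CUBIC)
cv2.imwrite("pics/a.png",a);cv2.imwrite("pics/b.png",b)
for n,pts in(("scene",[(244,331),(270,300),(301,286)]),("side",[(403,333),(375,292),(366,270)])):
    d=np.load(f"pics/{n}0.npy");c=env.get_calibration(n)
    for p in pts: print(n,p,world(c,d,*p).round(4))
c1=env.get_calibration("scene");c2=env.get_calibration("side")
for p,q in zip([(244,331),(270,300),(301,286)],[(403,333),(375,292),(366,270)]): print(tri(ray(c1,*p),ray(c2,*q)).round(4))
E
```

```text
scene (244, 331) [0.3885 0.3728 0.1069]
scene (270, 300) [0.4317 0.2897 0.1139]
scene (301, 286) [0.4448 0.2039 0.0985]
side (403, 333) [0.3976 0.3745 0.1033]
side (375, 292) [0.4359 0.295  0.1191]
side (366, 270) [0.447  0.2125 0.108 ]
[0.3959 0.3705 0.0986]
[0.4342 0.2884 0.113 ]
[0.4452 0.2034 0.1005]
```

View pics/a.png

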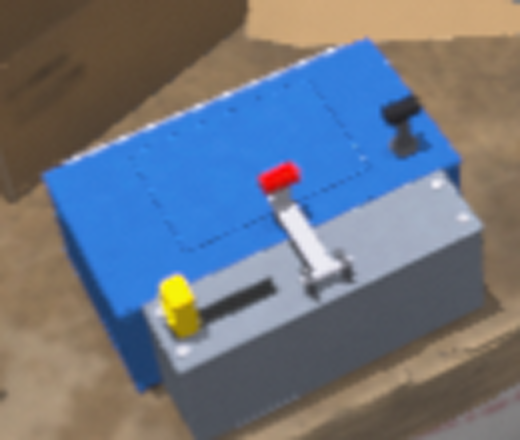

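View pics/b.png

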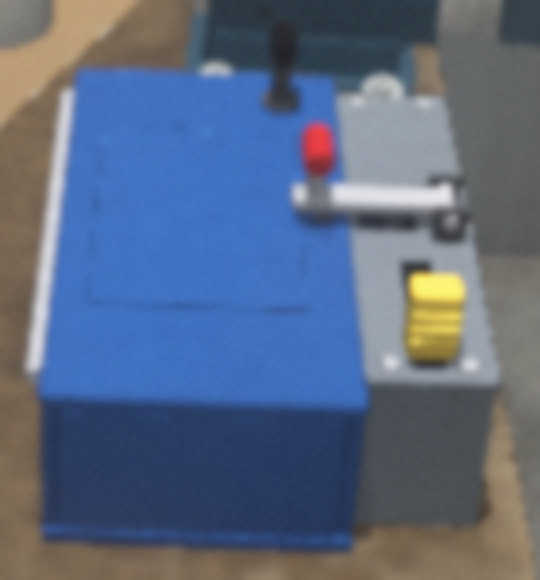

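The enlarged crops give lid corners, scene crop: (45,178), (370,40), (460,160), (122,318); side crop: (45,400), (78,72), (333,75), (363,405). The grip is at (280,179) / (319,150), the knob at (401,107) / (284,45), and the tab face at (435,332) in the side crop.

```bash
python3 - <<'E'
from h import *
from scipy.optimize import least_squares
c1=env.get_calibration("scene");c2=env.get_calibration("side")
S=lambda u,v:(200+u/4,255+v/4);T=lambda u,v:(295+u/4,255+v/4)
# BL BR FR FL
sc=[S(45,178),S(370,40),S(460,160),S(122,318)];si=[T(45,400),T(78,72),T(333,75),T(363,405)]
loc=np.array([[.06,.11,.078],[.06,-.11,.078],[-.06,-.11,.078],[-.06,.11,.078]])
def W(p,l): return l@Ro.from_euler('z',p[2]).as_matrix().T+[p[0],p[1],0]
f=lambda p:np.r_[(proj(c1,W(p,loc))-sc).ravel(),(proj(c2,W(p,loc))-si).ravel()]
r=least_squares(f,[.5,.3,0],loss='soft_l1');p=r.x;print(p,np.abs(f(p)).round(1))
g=tri(ray(c1,*S(280,179)),ray(c2,*T(319,150)));k=tri(ray(c1,*S(401,107)),ray(c2,*T(284,45)))
M=Ro.from_euler('z',p[2]).as_matrix()
L=lambda X:(M.T@(X-[p[0],p[1],0])).round(4)
print('grip',g,L(g),'knob',k,L(k))
# knob in case: x=+.06-.095=-.035 z=.11 ; grip z=.112
print('tabface', L(atz(c2,*T(435,332),.095)),L(atz(c2,*T(437,288),.111)),L(atz(c1,*S(176,286),.111)),L(atz(c1,*S(180,322),.095)))
for n,c in(("s",c1),("i",c2)): print(proj(c,W(p,np.array([[-.035,0,.110]]))))
E
```

```text
[0.47926845 0.2890002  0.01149459] [0.8 1.1 0.6 1.6 0.7 0.9 0.7 0.4 0.  0.7 0.  0.6 0.4 0.4 3.1 0.5]
grip [0.43483456 0.28820883 0.11230233] [-0.0444 -0.0003  0.1123] knob [0.44709201 0.20402813 0.1108484 ] [-0.0332 -0.0846  0.1108]
tabface [-0.0825  0.0878  0.095 ] [-0.0823  0.082   0.111 ] [-0.0821  0.0808  0.111 ] [-0.0931  0.0857  0.095 ]
[[268.21786735 297.23329269]]
[[369.25478209 294.16037881]]
```

{"name": "carry_out", "arguments": {"deltas": [[[0, 0, -0.05], [0, 0, 0.03], 0], [[0, 0, -0.05], [0, 0, 0.03], 0], [[0, 0, -0.05], [0, 0, 0.03], 0], [[0.06, -0.055, 0], [0, 0, 0], 0], [[0.06, -0.055, 0], [0, 0, 0], 0]], "newtons": 20}}

```text
t: 0.52
position: [0.24, -0.5435, 0.3029]
ee_rot: [1.0, 0.003, 0.0, 0.002]
force: [1.4, -0.6, -0.2]
gripper_width: 0.684
grip_force: 0.0
```

```bash
python3 - <<'E'
from h import *
d=np.load("pics/scene0.npy");c=env.get_calibration("scene")
for p in[(355,262),(352,275),(370,282),(385,290),(395,305),(362,300)]: print(p,world(c,d,*p).round(3))
o=env.get_obs();print(o['t'],o['position'],Ro.from_quat(o['ee_rot']).as_matrix().round(3),o['q'].round(2))
E
```

```text
(355, 262) [0.465 0.037 0.074]
(352, 275) [0.431 0.068 0.073]
(370, 282) [0.371 0.058 0.099]
(385, 290) [0.331 0.043 0.101]
(395, 305) [0.298 0.036 0.075]
(362, 300) [0.375 0.074 0.039]
0.5167 [ 0.24002234 -0.54351292  0.30292204] [[ 1.     0.007  0.   ]
 [ 0.007 -1.    -0.003]
 [ 0.     0.003 -1.   ]] [ 1.02  0.33  0.07  1.54 -0.02  1.27 -0.48]
```

{"name": "carry_out", "arguments": {"deltas": [[[0.06, -0.055, 0], [0, 0, 0], 0], [[0.06, -0.055, 0], [0, 0, 0], 0], [[0.06, -0.055, 0], [0, 0, 0], 0], [[0.06, -0.055, 0], [0, 0, 0], 0], [[0.06, -0.055, 0], [0, 0, 0], 0]]}}

```text
t: 0.93
position: [0.3906, -0.4009, 0.3016]
ee_rot: [1.0, 0.006, -0.0, -0.0]
force: [0.4, -1.7, -0.9]
gripper_width: 0.32
grip_force: 0.0
```

{"name": "carry_out", "arguments": {"deltas": [[[0.06, -0.055, 0], [0, 0, 0], 0], [[0, -0.08, 0], [0, 0, 0], 0], [[0, -0.08, 0], [0, 0, 0], 0], [[0, -0.08, 0], [0, 0, 0], 0], [[0, -0.08, 0], [0, 0, 0], 0]]}}

```text
t: 1.35
position: [0.4167, -0.2128, 0.3013]
ee_rot: [1.0, 0.007, -0.0, -0.0]
force: [0.9, -0.2, 0.3]
gripper_width: 0.008
grip_force: 0.0
```

{"name": "carry_out", "arguments": {"deltas": [[[0, -0.08, 0], [0, 0, 0], 0], [[0, -0.08, 0], [0, 0, 0], 0], [[0, -0.08, 0], [0, 0, 0], 0], [[0, -0.08, 0], [0, 0, 0], 0], [[0, -0.08, 0], [0, 0, 0], 0]]}}

```text
t: 1.77
position: [0.4139, -0.013, 0.3017]
ee_rot: [1.0, 0.006, 0.0, 0.0]
force: [1.6, 0.7, 0.2]
gripper_width: 0.007
grip_force: 0.0
```

{"name": "carry_out", "arguments": {"deltas": [[[0, -0.08, 0], [0, 0, 0], 0], [[0, -0.08, 0], [0, 0, 0], 0], [[0, -0.08, 0], [0, 0, 0], 0], [[0, -0.08, 0], [0, 0, 0], 0], [[0, -0.08, 0], [0, 0, 0], 0]]}}

```text
t: 2.18
position: [0.4114, 0.1869, 0.3017]
ee_rot: [1.0, 0.006, 0.0, 0.0]
force: [0.7, 0.2, 0.6]
gripper_width: 0.0
grip_force: 0.0
```

{"name": "carry_out", "arguments": {"deltas": [[[-0.004, -0.077, 0], [0, 0, 0], 0], [[-0.004, -0.077, 0], [0, 0, 0], 0], [[-0.004, -0.077, 0], [0, 0, 0], 0], [[-0.004, -0.077, 0], [0, 0, 0], 0], [[-0.004, -0.077, 0], [0, 0, 0], 0]]}}

```text
t: 2.6
position: [0.3991, 0.3791, 0.3013]
ee_rot: [1.0, 0.006, -0.0, 0.0]
force: [1.6, -0.1, 0.4]
gripper_width: 0.003
grip_force: 0.0
```

{"name": "carry_out", "arguments": {"deltas": [[[-0.004, -0.077, 0], [0, 0, 0], 0], [[0, 0, 0.08], [0, 0, 0], 0], [[0, 0, 0.08], [0, 0, 0], 0], [[0, 0, 0.08], [0, 0, 0], 0], [[0, 0, 0], [0, 0, 0], 0]]}}

```text
t: 3.02
position: [0.3943, 0.4119, 0.1742]
ee_rot: [1.0, 0.007, -0.004, 0.005]
force: [-0.7, -2.5, -0.2]
gripper_width: 0.005
grip_force: 0.0
```

```bash
python3 - <<'E'
from h import *
o=env.get_obs();c=env.get_calibration("wrist");p,d=env.capture("wrist");cv2.imwrite("pics/w1.png",p[:,:,::-1]);np.save("pics/w1.npy",d)
np.savez("pics/w1c.npz",**c)
print(o['t'],o['position'],o['force'],o['q'].round(2),c['R'].round(3),c['t'])
E
```

```text
3.0167 [0.39429535 0.41187826 0.1742053 ] [-0.74486798 -2.49564332 -0.23802946] [-0.51  0.46 -0.55  1.73  0.27  1.04 -2.71] [[ 0.013 -1.     0.009]
 [-0.949 -0.01   0.314]
 [-0.314 -0.013 -0.949]] [0.40484231 0.35415829 0.46982802]
```

View pics/w1.png

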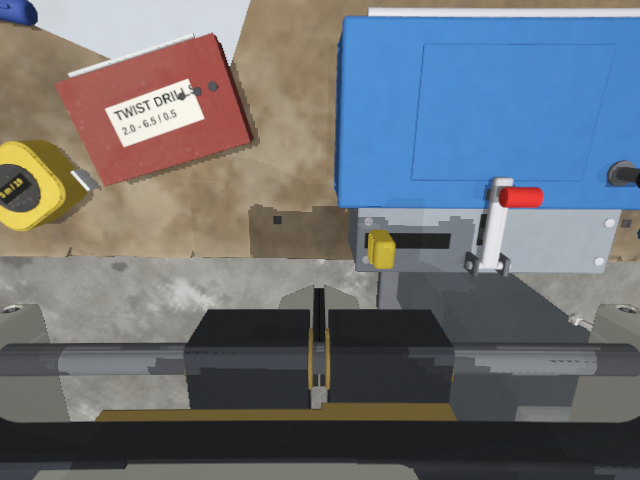

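The wrist view shows the tab at about (381,250), the grip at (521,197) and the knob at (630,174). q7 is near its limit, so I'll turn the tool half round before going lower.

{"name": "carry_out", "arguments": {"deltas": [[[0, 0, -0.01], [0, 0, -0.0397], 0], [[0, 0, -0.01], [0, 0, -0.0397], 0], [[0, 0, 0], [0, 0, -0.0397], 0], [[0, 0, 0], [0, 0, -0.0397], 0], [[0, 0, 0], [0, 0, -0.0397], 0]]}}

```text
t: 3.48
position: [0.3981, 0.417, 0.1952]
ee_rot: [0.949, 0.315, 0.002, -0.001]
force: [0.3, 0.1, -0.4]
gripper_width: 0.003
grip_force: 0.0
```

{"name": "carry_out", "arguments": {"deltas": [[[0, 0, 0], [0, 0, -0.0397], 0], [[0, 0, 0], [0, 0, -0.0397], 0], [[0, 0, 0], [0, 0, -0.0397], 0], [[0, 0, 0], [0, 0, -0.0397], 0], [[0, 0, 0], [0, 0, -0.0397], 0]]}}

```text
t: 3.9
position: [0.3983, 0.4168, 0.1951]
ee_rot: [0.807, 0.591, 0.002, -0.0]
force: [0.6, -0.2, -0.5]
gripper_width: 0.006
grip_force: 0.0
```

{"name": "carry_out", "arguments": {"deltas": [[[0, 0, 0], [0, 0, -0.0397], 0], [[0, 0, 0], [0, 0, -0.0397], 0], [[0, 0, 0], [0, 0, -0.0397], 0], [[0, 0, 0], [0, 0, -0.0397], 0], [[0, 0, 0], [0, 0, -0.0397], 0]]}}

```text
t: 4.32
position: [0.3985, 0.4166, 0.1951]
ee_rot: [0.587, 0.81, 0.002, 0.001]
force: [0.1, 0.5, -0.5]
gripper_width: 0.007
grip_force: 0.0
```

{"name": "carry_out", "arguments": {"deltas": [[[0, 0, 0], [0, 0, -0.0397], 0], [[0, 0, 0], [0, 0, -0.0397], 0], [[0, 0, 0], [0, 0, -0.0397], 0], [[0, 0, 0], [0, 0, -0.0397], 0], [[0, 0, 0], [0, 0, -0.0397], 0]]}}

```text
t: 4.73
position: [0.3986, 0.4164, 0.195]
ee_rot: [0.31, 0.951, 0.001, 0.001]
force: [-0.4, -0.3, 0.6]
gripper_width: 0.005
grip_force: 0.0
```

{"name": "carry_out", "arguments": {"deltas": [[[0, 0, 0], [0, 0, -0.0397], 0], [[0, 0, 0], [0, 0, -0.0397], 0], [[0, 0, 0], [0, 0, -0.0397], 0], [[0, 0, 0], [0, 0, -0.0397], 0], [[0, 0, 0], [0, 0, -0.0397], 0]]}}

```text
t: 5.15
position: [0.3987, 0.4163, 0.1948]
ee_rot: [0.004, 1.0, 0.001, 0.001]
force: [-1.4, -0.2, 0.1]
gripper_width: 0.007
grip_force: 0.0
```

```bash
python3 - <<'E'
from h import *
o=env.get_obs()
print(o['t'],o['position'],o['force'],o['q'].round(2));print(Ro.from_quat(o['ee_rot']).as_matrix().round(4))
c=dict(np.load("pics/w1c.npz"));p=[.4793,.2890,.0115];M=Ro.from_euler('z',p[2]).as_matrix()
L=lambda X:(M.T@(X-[p[0],p[1],0])).round(4)
print('grip',L(atz(c,521,197,.114)),'tab low-left',L(atz(c,369,262,.085)),'tab top L',L(atz(c,376,250,.111)))
for uv in[(342,206),(344,17)]: print('lid corner',L(atz(c,*uv,.078)))
c1=env.get_calibration("scene")
E
```

```text
5.15 [0.39868059 0.41628864 0.19478554] [-1.38966536 -0.17777723  0.14256877] [-0.14  0.69 -1.23  1.68  0.68  1.27  0.06]
[[-1.      0.0071  0.0029]
 [ 0.0071  1.      0.0013]
 [-0.0029  0.0013 -1.    ]]
grip [-0.0421 -0.0014  0.114 ] tab low-left [-0.0963  0.0855  0.085 ] tab top L [-0.0777  0.0854  0.111 ]
lid corner [-0.0555  0.1059  0.078 ]
lid corner [0.0629 0.1075 0.078 ]
```

{"name": "carry_out", "arguments": {"deltas": [[[0.005, 0, 0.054], [0, 0, -0.006], 0], [[0, 0, 0.054], [0, 0, 0], 0], [[0, 0, 0.054], [0, 0, 0], 0], [[0, 0, 0.054], [0, 0, 0], 0], [[0, 0, 0], [0, 0, 0], 0]]}}

```text
t: 5.57
position: [0.3959, 0.4138, 0.0818]
ee_rot: [-0.003, 1.0, -0.002, -0.0]
force: [0.2, -0.8, 0.0]
gripper_width: 0.004
grip_force: 0.0
```

```bash
python3 - <<'E'
from h import *
o=env.get_obs();p,d=env.capture("side")
cv2.imwrite("pics/s2.png",cv2.resize(p[230:400,280:450,::-1],None,fx=3.5,fy=3.5,interpolation=cv2.INTER_CUBIC))
print(o['t'],o['position'],o['force'],o['q'].round(2));print(Ro.from_quat(o['ee_rot']).as_matrix().round(4))
o=env.get_obs();print(o['position'],o['force'])
E
```

```text
5.5667 [0.39585829 0.41381755 0.08180595] [ 0.22628582 -0.76507002  0.00438461] [-0.19  0.8  -1.12  1.8   0.82  1.1  -0.04]
[[-1.0e+00 -5.4e-03 -2.0e-04]
 [-5.4e-03  1.0e+00 -4.3e-03]
 [ 2.0e-04 -4.3e-03 -1.0e+00]]
[0.39575826 0.41509795 0.0841574 ] [-0.67118829 -0.81218656  0.56484624]
```

View pics/s2.png

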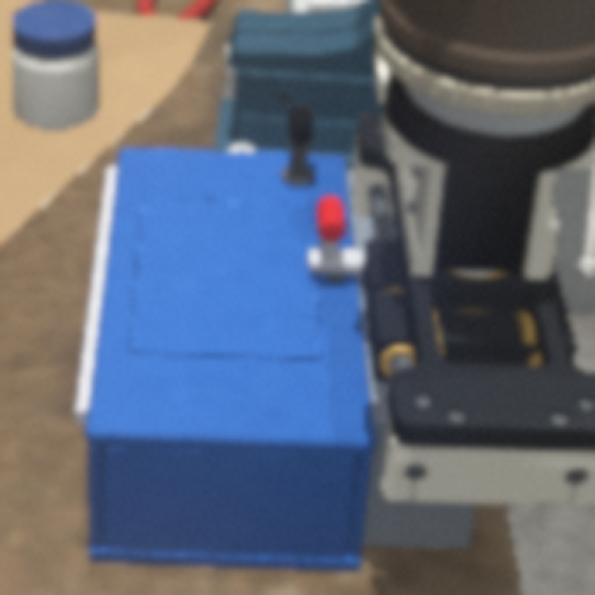

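{"name": "carry_out", "arguments": {"deltas": [[[0, -0.006, 0], [0, 0, 0], 0], [[0, -0.006, 0], [0, 0, 0], 0], [[0, -0.006, 0], [0, 0, 0], 0], [[0, -0.006, 0], [0, 0, 0], 0], [[0, -0.006, 0], [0, 0, 0], 0]]}}

```text
t: 6.03
position: [0.3951, 0.4009, 0.0847]
ee_rot: [-0.004, 1.0, 0.0, 0.001]
force: [-0.2, -0.5, -0.1]
gripper_width: 0.008
grip_force: 0.0
```

{"name": "carry_out", "arguments": {"deltas": [[[0, -0.002, 0], [0, 0, 0], 0], [[0, -0.002, 0], [0, 0, 0], 0], [[0, -0.002, 0], [0, 0, 0], 0], [[0, 0, 0], [0, 0, 0], 0], [[0, 0, 0], [0, 0, 0], 0]]}}

```text
t: 6.45
position: [0.3947, 0.3981, 0.0837]
ee_rot: [-0.004, 1.0, 0.0, -0.0]
force: [-0.4, 0.1, 0.0]
gripper_width: 0.006
grip_force: 0.0
```

{"name": "carry_out", "arguments": {"deltas": [[[0, -0.0015, 0], [0, 0, 0], 0], [[0, -0.0015, 0], [0, 0, 0], 0], [[0, -0.0015, 0], [0, 0, 0], 0], [[0, -0.0015, 0], [0, 0, 0], 0], [[0, 0, 0], [0, 0, 0], 0]]}}

```text
t: 6.87
position: [0.3947, 0.3948, 0.0837]
ee_rot: [-0.004, 1.0, -0.0, 0.0]
force: [-0.1, -0.9, -1.0]
gripper_width: 0.008
grip_force: 0.0
```

{"name": "carry_out", "arguments": {"deltas": [[[0, -0.0015, 0], [0, 0, 0], 0], [[0, -0.0015, 0], [0, 0, 0], 0], [[0, -0.0015, 0], [0, 0, 0], 0], [[0, -0.0015, 0], [0, 0, 0], 0], [[0, 0, 0], [0, 0, 0], 0]]}}

```text
t: 7.28
position: [0.3947, 0.3926, 0.0838]
ee_rot: [-0.004, 1.0, 0.001, 0.0]
force: [-0.1, 2.3, -1.2]
gripper_width: 0.004
grip_force: 1.4
```

{"name": "carry_out", "arguments": {"deltas": [[[0, -0.0015, 0], [0, 0, 0], 0], [[0, -0.0015, 0], [0, 0, 0], 0], [[0, -0.0015, 0], [0, 0, 0], 0], [[0, -0.0015, 0], [0, 0, 0], 0], [[0, 0, 0], [0, 0, 0], 0]]}}

```text
t: 7.7
position: [0.3947, 0.3896, 0.0838]
ee_rot: [-0.004, 1.0, 0.001, 0.0]
force: [0.9, 5.2, -2.2]
gripper_width: 0.005
grip_force: 2.4
```

{"name": "carry_out", "arguments": {"deltas": [[[0, -0.0015, 0], [0, 0, 0], 0], [[0, -0.0015, 0], [0, 0, 0], 0], [[0, -0.0015, 0], [0, 0, 0], 0], [[0, -0.0015, 0], [0, 0, 0], 0], [[0, 0, 0], [0, 0, 0], 0]]}}

```text
t: 8.12
position: [0.3947, 0.3865, 0.0838]
ee_rot: [-0.004, 1.0, 0.001, -0.0]
force: [0.3, 5.0, -2.8]
gripper_width: 0.007
grip_force: 2.3
```

{"name": "carry_out", "arguments": {"deltas": [[[0, -0.0015, 0], [0, 0, 0], 0], [[0, -0.0015, 0], [0, 0, 0], 0], [[0, -0.0015, 0], [0, 0, 0], 0], [[0, -0.0015, 0], [0, 0, 0], 0], [[0, 0, 0], [0, 0, 0], 0]]}}

```text
t: 8.53
position: [0.3947, 0.3834, 0.0838]
ee_rot: [-0.004, 1.0, 0.0, -0.0]
force: [-0.2, 3.9, -1.5]
gripper_width: 0.005
grip_force: 2.3
```

{"name": "carry_out", "arguments": {"deltas": [[[0, -0.0015, 0], [0, 0, 0], 0], [[0, -0.0015, 0], [0, 0, 0], 0], [[0, -0.0015, 0], [0, 0, 0], 0], [[0, -0.0015, 0], [0, 0, 0], 0], [[0, 0, 0], [0, 0, 0], 0]]}}

```text
t: 8.95
position: [0.3948, 0.3805, 0.0838]
ee_rot: [-0.004, 1.0, 0.0, -0.0]
force: [0.4, 4.9, -3.2]
gripper_width: 0.004
grip_force: 2.6
```

{"name": "carry_out", "arguments": {"deltas": [[[0, -0.0015, 0], [0, 0, 0], 0], [[0, -0.0015, 0], [0, 0, 0], 0], [[0, -0.0015, 0], [0, 0, 0], 0], [[0, -0.0015, 0], [0, 0, 0], 0], [[0, 0, 0], [0, 0, 0], 0]]}}

```text
t: 9.37
position: [0.3948, 0.3777, 0.0839]
ee_rot: [-0.004, 1.0, 0.001, -0.0]
force: [-0.3, 5.2, -2.9]
gripper_width: 0.003
grip_force: 2.7
```

{"name": "carry_out", "arguments": {"deltas": [[[0, -0.0015, 0], [0, 0, 0], 0], [[0, -0.0015, 0], [0, 0, 0], 0], [[0, -0.0015, 0], [0, 0, 0], 0], [[0, -0.0015, 0], [0, 0, 0], 0], [[0, 0, 0], [0, 0, 0], 0]]}}

```text
t: 9.78
position: [0.3947, 0.3747, 0.0838]
ee_rot: [-0.004, 1.0, 0.001, -0.0]
force: [0.2, 6.1, -2.7]
gripper_width: 0.001
grip_force: 2.8
```

{"name": "carry_out", "arguments": {"deltas": [[[0, -0.001, 0], [0, 0, 0], 0], [[0, -0.001, 0], [0, 0, 0], 0], [[0, -0.001, 0], [0, 0, 0], 0], [[0, -0.001, 0], [0, 0, 0], 0], [[0, 0, 0], [0, 0, 0], 0]]}}

```text
t: 10.2
position: [0.3947, 0.3729, 0.0839]
ee_rot: [-0.004, 1.0, 0.001, -0.0]
force: [0.1, 6.9, -3.7]
gripper_width: 0.004
grip_force: 3.2
```

{"name": "carry_out", "arguments": {"deltas": [[[0, -0.001, 0], [0, 0, 0], 0], [[0, -0.001, 0], [0, 0, 0], 0], [[0, -0.001, 0], [0, 0, 0], 0], [[0, 0, 0], [0, 0, 0], 0], [[0, 0, 0], [0, 0, 0], 0]]}}

```text
t: 10.62
position: [0.3947, 0.372, 0.084]
ee_rot: [-0.004, 1.0, 0.001, -0.0]
force: [0.8, 8.8, -5.0]
gripper_width: 0.005
grip_force: 4.1
```

{"name": "carry_out", "arguments": {"deltas": [[[0, -0.001, 0], [0, 0, 0], 0], [[0, -0.001, 0], [0, 0, 0], 0], [[0, 0, 0], [0, 0, 0], 0], [[0, 0, 0], [0, 0, 0], 0], [[0, 0, 0], [0, 0, 0], 0]]}}

```text
t: 11.03
position: [0.3947, 0.3713, 0.084]
ee_rot: [-0.005, 1.0, 0.002, -0.0]
force: [-0.5, 10.0, -6.3]
gripper_width: 0.003
grip_force: 4.7
```

{"name": "carry_out", "arguments": {"deltas": [[[0, -0.001, 0], [0, 0, 0], 0], [[0, 0, 0], [0, 0, 0], 0], [[0, 0, 0], [0, 0, 0], 0], [[0, 0, 0], [0, 0, 0], 0], [[0, 0, 0], [0, 0, 0], 0]]}}

```text
t: 11.45
position: [0.3947, 0.3711, 0.084]
ee_rot: [-0.005, 1.0, 0.002, -0.0]
force: [0.7, 10.7, -7.0]
gripper_width: 0.005
grip_force: 5.1
```

{"name": "carry_out", "arguments": {"deltas": [[[0, -0.001, 0], [0, 0, 0], 0], [[0, 0, 0], [0, 0, 0], 0], [[0, 0, 0], [0, 0, 0], 0], [[0, 0, 0], [0, 0, 0], 0], [[0, 0, 0], [0, 0, 0], 0]]}}

```text
t: 11.87
position: [0.3947, 0.3708, 0.084]
ee_rot: [-0.005, 1.0, 0.002, -0.0]
force: [0.5, 13.1, -8.2]
gripper_width: 0.007
grip_force: 5.5
```

{"name": "carry_out", "arguments": {"deltas": [[[0, 0.025, 0], [0, 0, 0], 0], [[0, 0.03, 0], [0, 0, 0], 0], [[0, 0, -0.07], [0, 0, 0], 0], [[0, 0, -0.08], [0, 0, 0], 60], [[0, 0, -0.08], [0, 0, 0], 60]]}}

```text
t: 12.28
position: [0.3939, 0.3948, 0.1991]
ee_rot: [-0.004, 1.0, -0.002, -0.001]
force: [1.9, 0.8, 1.4]
gripper_width: 0.108
grip_force: 0.0
```

{"name": "carry_out", "arguments": {"deltas": [[[-0.02, -0.055, 0], [0, 0, 0], 60], [[-0.02, -0.055, 0], [0, 0, 0], 60], [[-0.02, -0.055, 0], [0, 0, 0], 60], [[-0.02, -0.05, 0], [0, 0, 0], 60], [[0, 0, 0], [0, 0, 0], 60]]}}

```text
t: 12.7
position: [0.4382, 0.2822, 0.1976]
ee_rot: [-0.001, 1.0, -0.003, -0.0]
force: [0.4, 0.1, -0.5]
gripper_width: 0.467
grip_force: 0.0
```

```bash
python3 - <<'E'
from h import *
env.capture("side")
o=env.get_obs();c=env.get_calibration("wrist");p,d=env.capture("wrist");cv2.imwrite("pics/w3.png",p[:,:,::-1])
print(o['t'],o['position'],o['force'],o['q'].round(2));print(Ro.from_quat(o['ee_rot']).as_matrix().round(4))
np.savez("pics/w3c.npz",**c);np.save("pics/w3.npy",d)
E
```

```text
12.75 [0.43698602 0.28485704 0.19807225] [-0.12556766 -0.15735506  0.03892842] [ 0.15  0.59 -1.22  1.8   0.6   1.19  0.32]
[[-1.0e+00 -2.7e-03 -3.0e-04]
 [-2.7e-03  1.0e+00 -4.0e-03]
 [ 3.0e-04 -4.0e-03 -1.0e+00]]
```

View pics/w3.png

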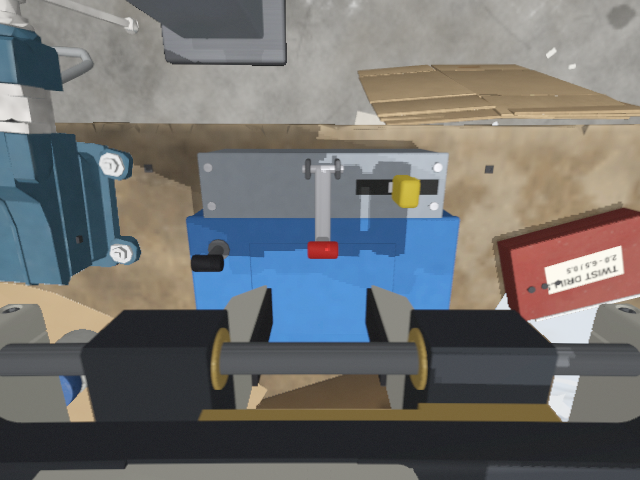

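The grip shows at (323,250), between the open fingers' line, and the knob at (208,264); the tab at (406,191) has moved inward.

```bash
python3 - <<'E'
from h import *
c=dict(np.load("pics/w3c.npz"));d=np.load("pics/w3.npy")
print('grip',atz(c,323,250,.113),world(c,d,323,250),'knob',atz(c,208,264,.111),world(c,d,208,264))
print('hinge pin',atz(c,323,168,.088), 'lid corners',atz(c,190,215,.078),atz(c,457,215,.078))
E
```

```text
grip [0.43670572 0.28743606 0.113     ] [0.43504352 0.28738542 0.11782386] knob [0.44857461 0.2029101  0.111     ] [0.44636175 0.20480786 0.11667079]
hinge pin [0.38118549 0.28730179 0.088     ] lid corners [0.41957094 0.18141802 0.078     ] [0.41890186 0.39430174 0.078     ]
```

{"name": "carry_out", "arguments": {"deltas": [[[0.003, 0.005, 0.05], [0, 0, 0], 50], [[0, 0, 0.05], [0, 0, 0], 50], [[0, 0, 0.05], [0, 0, 0], 50], [[0, 0, 0.05], [0, 0, 0], 50], [[0, 0, 0.01], [0, 0, 0], 50]]}}

```text
t: 13.22
position: [0.4319, 0.2906, 0.0904]
ee_rot: [-0.005, 1.0, -0.002, -0.002]
force: [0.3, -0.3, -1.4]
gripper_width: 0.502
grip_force: 0.0
```

{"name": "carry_out", "arguments": {"deltas": [[[0, 0, 0], [0, 0, 0], 20], [[0, 0, 0], [0, 0, 0], 10], [[0, 0, 0], [0, 0, 0], 5], [[0, 0, 0], [0, 0, 0], 5], [[0, 0, 0], [0, 0, 0], 5]], "newtons": 12}}

```text
t: 13.63
position: [0.4344, 0.2875, 0.0945]
ee_rot: [-0.003, 1.0, -0.004, 0.0]
force: [-2.6, -15.3, 9.6]
gripper_width: 0.234
grip_force: 12.0
```

{"name": "carry_out", "arguments": {"deltas": [[[0, -0.002, 0], [0, 0, 0], 5], [[0, -0.002, 0], [0, 0, 0], 5], [[0, 0, 0], [0, 0, 0], 5], [[0, 0, 0], [0, 0, 0], 5], [[0, 0, 0], [0, 0, 0], 5]]}}

```text
t: 14.05
position: [0.4344, 0.2872, 0.0948]
ee_rot: [-0.003, 1.0, -0.002, 0.0]
force: [-1.7, -9.1, 5.0]
gripper_width: 0.236
grip_force: 12.0
```

{"name": "carry_out", "arguments": {"deltas": [[[0, -0.003, 0], [0, 0, 0], 5], [[0, -0.003, 0], [0, 0, 0], 5], [[0, 0, 0], [0, 0, 0], 5], [[0, 0, 0], [0, 0, 0], 5], [[0, 0, 0], [0, 0, 0], 5]]}}

```text
t: 14.47
position: [0.4345, 0.287, 0.0946]
ee_rot: [-0.004, 1.0, 0.0, 0.001]
force: [-1.3, -2.1, 7.7]
gripper_width: 0.241
grip_force: 12.0
```

{"name": "carry_out", "arguments": {"deltas": [[[0.003, 0, -0.007], [0, 0, 0], 5], [[0.0035, 0, -0.0065], [0, 0, 0], 5], [[0.004, 0, -0.0065], [0, 0, 0], 5], [[0.0045, 0, -0.006], [0, 0, 0], 5], [[0.005, 0, -0.006], [0, 0, 0], 5]]}}

```text
t: 14.88
position: [0.4243, 0.2868, 0.1103]
ee_rot: [-0.004, 1.0, 0.001, 0.0]
force: [2.7, 2.7, -1.8]
gripper_width: 0.24
grip_force: 12.0
```

{"name": "carry_out", "arguments": {"deltas": [[[0.005, 0, -0.0055], [0, 0, 0], 5], [[0.0055, 0, -0.005], [0, 0, 0], 5], [[0.0055, 0, -0.005], [0, 0, 0], 5], [[0.006, 0, -0.0045], [0, 0, 0], 5], [[0.0065, 0, -0.004], [0, 0, 0], 5]]}}

```text
t: 15.3
position: [0.4097, 0.2866, 0.1222]
ee_rot: [-0.004, 1.0, 0.0, 0.0]
force: [2.2, 4.4, -1.2]
gripper_width: 0.233
grip_force: 12.0
```

{"name": "carry_out", "arguments": {"deltas": [[[0.0065, 0, -0.0035], [0, 0, 0], 5], [[0.0065, 0, -0.003], [0, 0, 0], 5], [[0.007, 0, -0.003], [0, 0, 0], 5], [[0.007, 0, -0.0025], [0, 0, 0], 5], [[0.007, 0, -0.002], [0, 0, 0], 5]]}}

```text
t: 15.72
position: [0.3927, 0.2866, 0.1292]
ee_rot: [-0.004, 1.0, 0.0, 0.0]
force: [2.3, 4.0, -1.1]
gripper_width: 0.237
grip_force: 12.0
```

{"name": "carry_out", "arguments": {"deltas": [[[0.0075, 0, -0.0015], [0, 0, 0], 5], [[0.0075, 0, -0.001], [0, 0, 0], 5], [[0.0075, 0, -0.0005], [0, 0, 0], 5], [[0.0075, 0, 0], [0, 0, 0], 5], [[0.0075, 0, 0.0005], [0, 0, 0], 5]]}}

```text
t: 16.13
position: [0.374, 0.2865, 0.1305]
ee_rot: [-0.004, 1.0, 0.001, 0.0]
force: [3.1, 4.3, 4.3]
gripper_width: 0.238
grip_force: 12.0
```

{"name": "carry_out", "arguments": {"deltas": [[[0.0075, 0, 0.001], [0, 0, 0], 5], [[0.007, 0, 0.0015], [0, 0, 0], 5], [[0.007, 0, 0.0015], [0, 0, 0], 5], [[0.007, 0, 0.002], [0, 0, 0], 5], [[0.007, 0, 0.0025], [0, 0, 0], 5]]}}

```text
t: 16.55
position: [0.3559, 0.2864, 0.126]
ee_rot: [-0.004, 1.0, 0.001, 0.0]
force: [1.1, 5.3, 3.0]
gripper_width: 0.236
grip_force: 12.0
```

{"name": "carry_out", "arguments": {"deltas": [[[0, 0, 0], [0, 0, 0], 20], [[0, 0, 0], [0, 0, 0], 35], [[0, 0, 0], [0, 0, 0], 45], [[0, 0, 0], [0, 0, 0], 50], [[0, 0, 0], [0, 0, 0], 50]]}}

```text
t: 16.97
position: [0.356, 0.2847, 0.1252]
ee_rot: [-0.004, 1.0, -0.001, -0.0]
force: [-0.4, -0.3, -0.3]
gripper_width: 0.47
grip_force: 0.0
```

{"name": "carry_out", "arguments": {"deltas": [[[0, 0, -0.02], [0, 0, 0], 50], [[0, 0, -0.05], [0, 0, 0], 50], [[0, 0, -0.05], [0, 0, 0], 50], [[0, 0, -0.03], [0, 0, 0], 50], [[0, 0, 0], [0, 0, 0], 50]]}}

```text
t: 17.38
position: [0.357, 0.2873, 0.2042]
ee_rot: [-0.004, 1.0, 0.001, 0.002]
force: [0.4, 0.4, -0.5]
gripper_width: 0.501
grip_force: 0.0
```

```bash
python3 - <<'E'
from h import *
o=env.get_obs();p,d=env.capture("side");c=env.get_calibration("side")
cv2.imwrite("pics/s4.png",cv2.resize(p[230:400,280:450,::-1],None,fx=3.5,fy=3.5,interpolation=cv2.INTER_CUBIC))
print(o['t'],o['position'],o['force'],o['q'].round(2));print(Ro.from_quat(o['ee_rot']).as_matrix().round(4))
E
```

```text
17.3833 [0.35701734 0.28726175 0.20415161] [ 0.44589033  0.43983962 -0.54429642] [ 0.14  0.44 -1.22  1.93  0.47  1.09  0.3 ]
[[-1.     -0.0084  0.0037]
 [-0.0084  1.      0.0026]
 [-0.0037  0.0025 -1.    ]]
```

View pics/s4.png

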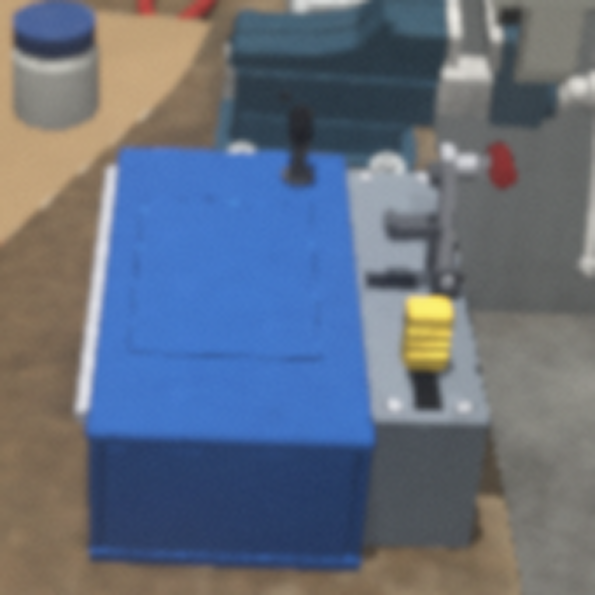

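The lever stands up, its red grip at the front at (502,165). The lid is free, and the tab is in its inner position.

{"name": "carry_out", "arguments": {"deltas": [[[-0.045, -0.042, 0], [0, 0, 0], 50], [[-0.045, -0.042, 0], [0, 0, 0], 50], [[-0.045, -0.042, 0], [0, 0, 0], 50], [[-0.045, -0.042, 0], [0, 0, 0], 50], [[0, 0, 0], [0, 0, 0], 50]]}}

```text
t: 17.85
position: [0.451, 0.1968, 0.1989]
ee_rot: [-0.0, 1.0, -0.001, -0.001]
force: [0.5, 0.2, 0.5]
gripper_width: 0.501
grip_force: 0.0
```

{"name": "carry_out", "arguments": {"deltas": [[[0, 0, 0.04], [0, 0, 0], 50], [[0, 0, 0.04], [0, 0, 0], 50], [[0, 0, 0.03], [0, 0, 0], 50], [[0, 0, 0], [0, 0, 0], 50], [[0, 0, 0], [0, 0, 0], 50]]}}

```text
t: 18.27
position: [0.4461, 0.2021, 0.1449]
ee_rot: [-0.004, 1.0, -0.0, -0.001]
force: [-0.1, -0.2, -0.2]
gripper_width: 0.5
grip_force: 0.0
```

```bash
python3 - <<'E'
from h import *
o=env.get_obs()
print(o['t'],o['position'],o['force'],o['q'].round(2));print(Ro.from_quat(o['ee_rot']).as_matrix().round(4))
E
```

```text
18.2667 [0.44612213 0.20210584 0.14492968] [-0.14527897 -0.20898331 -0.22427799] [ 0.28  0.57 -1.14  1.93  0.6   1.04  0.46]
[[-1.0e+00 -8.9e-03 -2.5e-03]
 [-8.9e-03  1.0e+00 -9.0e-04]
 [ 2.5e-03 -9.0e-04 -1.0e+00]]
```

{"name": "carry_out", "arguments": {"deltas": [[[-0.002, 0.002, 0.035], [0, 0, 0], 50], [[0, 0, 0.035], [0, 0, 0], 50], [[0, 0, 0.034], [0, 0, 0], 50], [[0, 0, 0], [0, 0, 0], 50], [[0, 0, 0], [0, 0, 0], 50]]}}

```text
t: 18.68
position: [0.4479, 0.2037, 0.0942]
ee_rot: [-0.004, 1.0, -0.0, -0.0]
force: [0.5, -0.2, -0.3]
gripper_width: 0.502
grip_force: 0.0
```

{"name": "carry_out", "arguments": {"deltas": [[[0, 0, 0], [0, 0, 0], 20], [[0, 0, 0], [0, 0, 0], 10], [[0, 0, 0], [0, 0, 0], 5], [[0, 0, 0], [0, 0, 0], 5], [[0, 0, 0], [0, 0, 0], 5]], "newtons": 20}}

```text
t: 19.1
position: [0.4484, 0.202, 0.0942]
ee_rot: [-0.004, 1.0, -0.001, 0.0]
force: [-0.9, -6.5, 8.0]
gripper_width: 0.238
grip_force: 20.0
```

{"name": "carry_out", "arguments": {"deltas": [[[-0.0035, -0.002, -0.009], [0, 0, 0], 5], [[-0.004, -0.002, -0.009], [0, 0, 0], 5], [[-0.0045, 0, -0.0085], [0, 0, 0], 5], [[-0.005, 0, -0.0085], [0, 0, 0], 5], [[-0.0055, 0, -0.008], [0, 0, 0], 5]]}}

```text
t: 19.52
position: [0.4591, 0.2019, 0.1156]
ee_rot: [-0.004, 1.0, 0.0, -0.0]
force: [0.1, 4.2, -5.6]
gripper_width: 0.235
grip_force: 20.0
```

{"name": "carry_out", "arguments": {"deltas": [[[-0.0055, 0, -0.008], [0, 0, 0], 5], [[-0.006, 0, -0.0075], [0, 0, 0], 5], [[-0.0065, 0, -0.0075], [0, 0, 0], 5], [[-0.007, 0, -0.007], [0, 0, 0], 5], [[-0.007, 0, -0.0065], [0, 0, 0], 5]]}}

```text
t: 19.93
position: [0.4748, 0.2019, 0.1338]
ee_rot: [-0.004, 1.0, -0.0, -0.001]
force: [-2.6, 4.0, -3.8]
gripper_width: 0.237
grip_force: 20.0
```

{"name": "carry_out", "arguments": {"deltas": [[[-0.0075, 0, -0.0065], [0, 0, 0], 5], [[-0.0075, 0, -0.006], [0, 0, 0], 5], [[-0.008, 0, -0.0055], [0, 0, 0], 5], [[-0.0085, 0, -0.005], [0, 0, 0], 5], [[-0.0085, 0, -0.0045], [0, 0, 0], 5]]}}

```text
t: 20.35
position: [0.4943, 0.202, 0.1477]
ee_rot: [-0.005, 1.0, -0.0, -0.001]
force: [-7.1, 2.4, 1.3]
gripper_width: 0.234
grip_force: 20.0
```

{"name": "carry_out", "arguments": {"deltas": [[[-0.0085, 0, -0.0045], [0, 0, 0], 5], [[-0.009, 0, -0.004], [0, 0, 0], 5], [[-0.009, 0, -0.0035], [0, 0, 0], 5], [[-0.0095, 0, -0.003], [0, 0, 0], 5], [[-0.0095, 0, -0.0025], [0, 0, 0], 5]]}}

```text
t: 20.77
position: [0.5173, 0.2021, 0.1567]
ee_rot: [-0.004, 1.0, -0.0, -0.001]
force: [-5.9, 0.6, 5.3]
gripper_width: 0.237
grip_force: 20.0
```

{"name": "carry_out", "arguments": {"deltas": [[[-0.0095, 0, -0.002], [0, 0, 0], 5], [[-0.0095, 0, -0.002], [0, 0, 0], 5], [[-0.0095, 0, -0.001], [0, 0, 0], 5], [[-0.01, 0, -0.0005], [0, 0, 0], 5], [[-0.01, 0, 0], [0, 0, 0], 5]]}}

```text
t: 21.18
position: [0.5423, 0.2022, 0.1601]
ee_rot: [-0.004, 1.0, -0.0, 0.0]
force: [-6.3, -0.2, 9.6]
gripper_width: 0.239
grip_force: 20.0
```

{"name": "carry_out", "arguments": {"deltas": [[[0, 0, 0], [0, 0, 0], 5], [[0, 0, 0], [0, 0, 0], 25], [[0, 0, 0], [0, 0, 0], 40], [[0, 0, 0], [0, 0, 0], 50], [[0, 0, 0], [0, 0, 0], 50]]}}

```text
t: 21.6
position: [0.5425, 0.2018, 0.1587]
ee_rot: [-0.004, 1.0, -0.0, 0.0]
force: [-0.4, 0.9, 0.0]
gripper_width: 0.418
grip_force: 0.0
```

{"name": "carry_out", "arguments": {"deltas": [[[0, 0, -0.02], [0, 0, 0], 50], [[0, 0, -0.05], [0, 0, 0], 50], [[0, 0, -0.08], [0, 0, 0], 50], [[0, 0, -0.08], [0, 0, 0], 50], [[0, 0, -0.05], [0, 0, 0], 50]]}}

```text
t: 22.02
position: [0.5424, 0.2033, 0.3033]
ee_rot: [-0.005, 1.0, 0.001, 0.001]
force: [0.7, 0.6, -0.0]
gripper_width: 0.501
grip_force: 0.0
```

```bash
python3 - <<'E'
from h import *
o=env.get_obs();p,d=env.capture("side")
cv2.imwrite("pics/s5.png",p[:,:,::-1])
print(o['t'],o['position'],o['force'],o['q'].round(2))
E
```

```text
22.0167 [0.54241238 0.20325323 0.30331767] [ 0.71933543  0.61889225 -0.02486794] [ 0.29  0.55 -1.16  1.51  0.5   1.41  0.68]
```

View pics/s5.png

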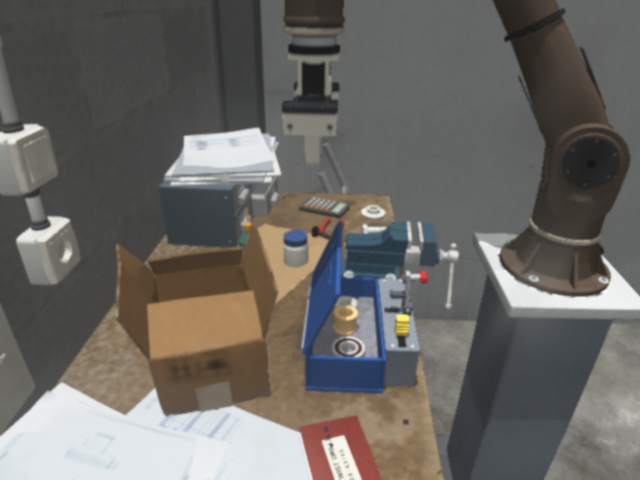

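The lid stands well open at (322,280), the lever is up with its red grip at (423,277), and the gripper is clear above. I'll hand the job in.

```bash
python3 -c "
from rig import env
print(env.sign_off())"
```

```text
the job is handed in; nothing more can be done
None
```

The blue case is open and the job is handed in at about 22 s: the tab is home against its stop (about 13 N at most), the lever is swung to the front, the lid stands open at roughly 1.2 rad, and the arm is clear.

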